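Pump up the hand pump and hold its spring-return valve at the third click

ROBOT

A 6-joint arm with a two-finger parallel gripper is mounted at the origin on a cart in front of the work surface, level with it; the furniture and walls round the work are solid. World frame = base frame: x ahead of the robot, y to its left, z up, the work surface at z = 0. Lengths are in mm, angles in rad, forces in N, time in s.
With the tool pointing down it reaches from about 275 to 750 mm from the base axis. Payload 10.2 kg.
Tool frame: the origin (TCP) lies between the finger pads; the fingertips stand 17 mm ahead of it and the grasp point (between the pads) lies 2 mm behind it; z points along the fingers, y is the line along which they close (so a half turn about z gives the same grasp; the last joint's range is limited). The gripper opens to 85 mm and grips with 20 to 120 N. Pads are 22 mm wide; open, the fingers measure 114 mm over their backs; the gripper's body (76 mm by 85 mm) begins 54 mm behind the grasp point. The pads swing forward as they close: fully open they stand 13 mm farther back than shut.
Start: joints at [-1.557, 0.313, 1.498, -0, 1.331, -0.223], TCP at [123.148, -510.359, 248.294] pointing down, gripper open.
Joint ranges: [-2.94, 2.94], [-0.97, 2.17], [0.19, 2.56], [-1.23, 4.37], [0.02, 3.11], [-2.88, 2.88]. Speed limits (rad/s): [2.39, 2.39, 3.01, 3.14, 3.14, 3.14].

INTERFACE

Orientations are given as a unit quaternion [w, x, y, z].
In Python, from rig import * gives the robot as it stands.
- The arm moves only by the tool step_arm, never from a script. Its argument "commands" is text: rows parted by semicolons, each of 7 numbers parted by spaces: the opening, from 0 (shut) to 1 (fully open), then the shift along the tool's x, y, z in cm, then the turn, a rotation vector about the tool's x, y, z in rad. In form: hand x y z rx ry rz; .... A call has 1 to 20 rows; each row is the pose to reach, as a shift and turn from the pose commanded when the call began, along the tool's axes at that moment; what a row does not reach only later rows make up. A row lasts 1/12 s, in which the tool goes at most 41.7 mm and 7.16 degrees, less where a joint would pass 70% of its speed; a pose out of reach is approached as far as the arm can. A call with a gripper value outside its range is refused whole. The fingers move at their own pace and stop on an object; "newtons" is the grip in N (left out, the last holds). Time passes only in rows, so rows that repeat a pose let the fingers close. It gives the time, the measured TCP pose, the force, the opening and the grip force at its end, in the units of the state.
- sense(): the state, without advancing time (a new reading comes with each control period).
- capture(name): name is "scene" or "top" or "wrist"; returns the picture (480x640x3 uint8, red, green, blue); there is no depth.
- camera_model(name): a dict with "mtx" (3x3 intrinsics, pixels), "k1" (the pictures are not rectified: a ray, as slopes to the right and down, at radius r is drawn at 1 + k1 r^2 times it, then the intrinsics apply), "eye" and "rotation" of the camera in the world. Camera axes: x right, y down, z forward; pixel columns grow to the right and rows downward; lengths in mm; the calibration is good to about 2 mm. A picture is of the moment at which its call begins: read the wrist's pose just before it. camera_model takes no time and is no camera call; for the wrist camera it gives the pose at the moment of the call.
- finish_job(): hands the job in; it is judged then, once.
Trained networks look in the newest picture that a camera, given by its name, has taken for a name from the list of things; names that differ only in an ending like _2 or _b are one class to them, and where a whole thing is asked for, a point or a joint stands for the part that bears it (a point fixed in the world has none). Each returns a list of dicts, best first, with "score" (0 to 1); they miss things now and then, are a little off and sometimes report something else, mostly with a low value. They report only what shows in the picture. A call takes as long as a camera call.
- search_frame(camera, label): "rect" ([centre column, centre row, width, height] in pixels, round what is visible of it).
- trace(camera, label): "mask" (480x640 bool, what is visible of it) and "rect" ([centre column, centre row, width, height] in pixels, round what is visible of it).
- spot_point(camera, label): "xy" ([column, row] in pixels: a listed point, or the origin of a listed thing).
The state is a dict: "time_s": time; "joints": joint angles; "dq": joint speeds; "tau": joint torques, N m; "eef_pos": TCP position; "ee_rot": TCP orientation; "force": force on the tool from outside, world axes, zero at the start; "wrist_torque": the same for the moment, N m; "grip_width": opening from 0.0 (shut) to 1.0 (fully open); "grip_force": force on a finger pad.
Only numpy, scipy, OpenCV 4.12 (cv2) and the standard library are available. Lean on these libraries where they do the work, as an engineer would, in place of code of your own. Each camera call takes 0.05 s, during which the arm holds its last target. There are 200 camera calls.

TASK

With the valve dial at rest, give the blue hand pump at least three full strokes: press its red lever pad all the way down and let it spring all the way back up each time. Then turn the black spring-return valve dial clockwise past its first two clicks to the red third mark and keep holding it there against its spring: finish while holding the dial, with the lever up, and leave the other things on the bench alone.

Things in the scene. Friction and masses are not known exactly. Their poses are not given: they have to be found in the camera images.
- pump_unit: Blue bench-top hand pump, fixed, at a new place and yaw each time; 140 x 270 mm in plan, top face 45 mm high. Origin: centre of its underside; x to its back (gauge side), y to the lever's side, z up. From the origin the dial's upright axis is at x -12, y -85 mm. Its gauge (x 60, y 4 mm) reaches 112 mm high, the lever's bracket 108 mm.
- lever_pad (a point): Centre of the upper face of the red pad (44 x 40 mm, 12 mm thick) at the free (front) end of the pump lever. Press it down from above, for instance with closed fingertips; it follows an arc. At rest it is about 127 mm above the worktop and tilted 0.25 rad; fully down it is 55 mm lower and tilted 0.25 rad the other way.
- lever_pivot (a point): Middle of the pump lever's pivot pin, at x 55, y 85, z 92 mm in the unit's frame; the pin runs along the unit's y. Measured along the lever from here, lever_pad is 112 mm towards the front and 8 mm above the lever's centre line.
- pump_lever (a joint): Angle of the pump lever in rad: 0 = fully up (rest), 0.50 = fully down on its stop; grows as the pad is pressed down. A spring lifts it up again by itself within about 0.2 s; at the pad it takes about 3.5 N at the start and 8.5 N at the bottom.
- dial_grip (a point): On the upright axis of the black valve dial, at the height to grip its raised bar (54 mm long, 12 wide; its top 13 mm above this point, the 64 mm disc 18 mm below). 80 mm over the worktop. The point's x axis runs along the bar to the end with the white pointer line, z up; it turns with the dial. At rest the bar lies along the unit's x.
- valve_dial (a joint): Dial angle, rad, growing clockwise seen from above: 0 = rest, clicks at 0.42 and 0.84 (black marks) and 1.26 (red mark), stop at 1.52. A click ridge (0.03 N m more) is passed 0.1 rad before each mark. A return spring (0.05 N m at rest, 0.11 at the red mark) turns it back to 0 from anywhere when let go: the clicks do not hold it.
- tin_a: Round open sample tin, 57 mm across, 34 mm high, origin under its centre. A bystander: leave it where it stands.
- tin_b: Round open sample tin, 57 mm across, 34 mm high, origin under its centre. A bystander: leave it where it stands.
- lid: Black round tin lid, 63 mm across, 9 mm high, origin under its centre. A bystander: leave it where it stands.
- beaker_1: Small glass beaker, 53 mm across, 66 mm high, origin under its centre. A bystander: leave it where it stands.
- brass_weight: Brass weight with a knob, 29 mm across, 51 mm high, origin under its centre. A bystander: leave it where it stands.
- bench_timer: White bench timer with three buttons, 62 x 68 x 22 mm, origin under its centre. A bystander: leave it where it stands.

How it is judged (in metres and radians):
On the way, in this order (a step that is already met when the one before it is completed fails the run):
1. the lever is pressed fully down (first stroke; joint over 0.40 of 0.50 rad) with the dial at rest (value of joint pump_lever above 0.4 rad and value of joint valve_dial below 0.2 rad), for 0.05 s.
2. the lever is back fully up (first stroke; joint under 0.07 rad) (value of joint pump_lever below 0.07 rad and value of joint valve_dial below 0.2 rad), for 0.05 s.
3. the lever is pressed fully down (second stroke; joint over 0.40 of 0.50 rad) with the dial at rest (all of step 1), for 0.05 s.
4. the lever is back fully up (second stroke; joint under 0.07 rad) (all of step 2), for 0.05 s.
5. the lever is pressed fully down (third stroke; joint over 0.40 of 0.50 rad) with the dial at rest (all of step 3), for 0.05 s.
6. the lever is back fully up (third stroke; joint under 0.07 rad) (all of step 4), for 0.05 s.
7. the dial is at the red third mark, held there by the fingers (value of joint valve_dial between 1.12 and 1.4 rad and contact force between the fingers and valve_dial above 0.5 N), for 0.3 s.
At the end, for the whole second after the job is handed in: The dial stands at the red mark (1.12 to 1.40 rad), still, with the robot's fingers holding it there (contact over 0.5 N), and the lever is fully up (under 0.07 rad) (all of step 7 and value of joint pump_lever below 0.07 rad and velocity of joint valve_dial between -0.2 and 0.2 rad/s); the arm keeps its last pose, push and grip.
It fails at once if a bystander is moved by more than 30 mm (distance of any of tin_a, tin_b, lid, beaker_1, brass_weight, bench_timer from where it was at the start of the episode above 0.03 m).
It also fails if it takes over 64 s, if anything falls off the work surface, if the arm or the gripper's body presses on something with over 40 N, if the wrist force passes 120 N, or if a joint passes its speed limit or range.

## Working session

There is one attempt and no reset: what is moved stays moved. The work goes in short steps, Python scripts to look and compute and a tool call to move; the robot and the scene stay as the last step left them, time stands still between calls to the robot, and variables do not carry over. Pictures are saved under pics/ and viewed, at most 10 in all, crops included, and the job is handed in when it is done.

Besides the shell and the picture viewer there is one more tool, called after "Call:" by a JSON object that holds its "method" and its "body". step_arm: Moves the arm, as the interface text tells. Its arguments: {"type":"object","properties":{"commands":{"type":"string"},"newtons":{"type":"number"}},"required":["commands"]}

```bash
mkdir -p pics; cat > h.py <<'E'
from rig import *
import numpy as np, cv2
from scipy.spatial.transform import Rotation as R
def ray(m,px):
    K=np.array(m["mtx"]);d=np.array([(px[0]-K[0,2])/K[0,0],(px[1]-K[1,2])/K[1,1]])
    s=d.copy()
    for _ in range(20): s=d/(1+m["k1"]*(s@s))
    return np.array(m["eye"]),np.array(m["rotation"])@np.array([s[0],s[1],1])
def atz(m,px,z):
    e,d=ray(m,px);return e+d*(z-e[2])/d[2]
def proj(m,P):
    c=np.array(m["rotation"]).T@(np.array(P)-np.array(m["eye"]));s=c[:2]/c[2];s=s*(1+m["k1"]*(s@s))
    K=np.array(m["mtx"]);return np.array([s[0]*K[0,0]+K[0,2],s[1]*K[1,1]+K[1,2]])
E
python3 - <<'E'
from h import *
np.set_printoptions(precision=1,suppress=True)
s=sense();print(s["ee_rot"],s["time_s"],s["grip_width"])
for c in ("top","scene","wrist"):
    im=capture(c);m=camera_model(c);cv2.imwrite(f"pics/{c}0.png",im[:,:,::-1]);print(c,m["eye"])
    for l,z in (("lever_pad",127),("dial_grip",80),("lever_pivot",92),("pump_unit",0)):
        for r in spot_point(c,l)[:2]: print(c,l,round(r["score"],2),np.array(r["xy"]),atz(m,r["xy"],z))
for l in ("tin_a","lid","beaker_1","brass_weight","bench_timer"):
    for r in spot_point("top",l)[:2]: print(l,round(r["score"],2),np.array(r["xy"]),atz(camera_model("top"),r["xy"],0))
E
```

```text
[-0.   1.   0.1  0. ] 0.0 0.9963790732569168
top [ 344.7    2.  1420.2]Traceback (most recent call last):
  File "<stdin>", line 7, in <module>
  File "h.py", line 10, in atz
    e,d=ray(m,px);return e+d*(z-e[2])/d[2]
        ~~~^^^^^^
  File "h.py", line 8, in ray
    return np.array(m["eye"]),np.array(m["rotation"])@np.array([s[0],s[1],1])
                              ~~~~~~~~~~~~~~~~~~~~~~~^~~~~~~~~~~~~~~~~~~~~~~~
ValueError: matmul: Input operand 1 has a mismatch in its core dimension 0, with gufunc signature (n?,k),(k,m?)->(n?,m?) (size 3 is different from 4)
```

View pics/top0.png

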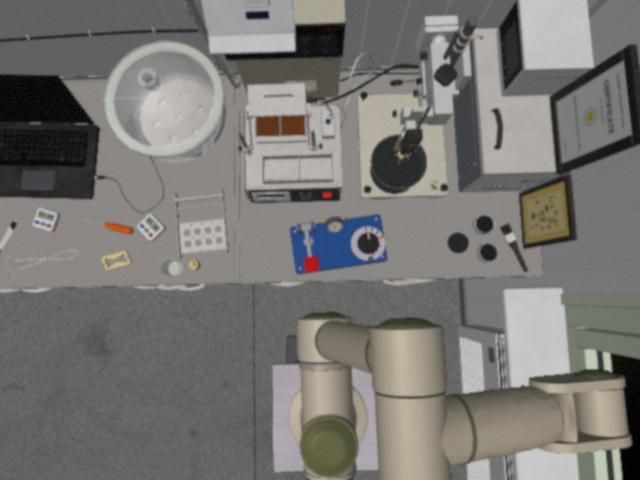

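The top view shows the blue pump at about (338,243), the red pad at (311,264) and the dial at (368,243). The lids and tins are to the right at about (460–490,240), well clear of the pump. The camera rotation is a quaternion, so I'll fix the helper.

```bash
sed -i 's/^def ray/def rot(m):\n    q=np.array(m["rotation"]);return R.from_quat(q[[1,2,3,0]]).as_matrix()\ndef ray/; s/np.array(m\["rotation"\])/rot(m)/g' h.py
python3 - <<'E'
from h import *
np.set_printoptions(precision=1,suppress=True)
for c in ("top","scene","wrist"):
    im=capture(c);m=camera_model(c);cv2.imwrite(f"pics/{c}0.png",im[:,:,::-1]);print(c,m["eye"])
    for l,z in (("lever_pad",127),("dial_grip",80),("lever_pivot",92),("pump_unit",0)):
        for r in spot_point(c,l)[:2]: print(c,l,round(r["score"],2),np.array(r["xy"]),atz(m,r["xy"],z))
capture("top")
for l in ("tin_a","lid","beaker_1","brass_weight","bench_timer"):
    for r in spot_point("top",l)[:2]: print(l,round(r["score"],2),np.array(r["xy"]),atz(camera_model("top"),r["xy"],0))
s=sense();q=np.array(s["ee_rot"]);print(s["time_s"],s["eef_pos"],R.from_quat(q[[1,2,3,0]]).as_matrix())
E
```

```text
top [ 344.7    2.  1420.2]Traceback (most recent call last):
  File "<stdin>", line 6, in <module>
  File "h.py", line 12, in atz
    e,d=ray(m,px);return e+d*(z-e[2])/d[2]
        ~~~^^^^^^
  File "h.py", line 10, in ray
    return np.array(m["eye"]),rot(m)@np.array([s[0],s[1],1])
                              ~~~^^^
  File "h.py", line 5, in rot
    q=rot(m);return R.from_quat(q[[1,2,3,0]]).as_matrix()
  File "h.py", line 5, in rot
    q=rot(m);return R.from_quat(q[[1,2,3,0]]).as_matrix()
  File "h.py", line 5, in rot
    q=rot(m);return R.from_quat(q[[1,2,3,0]]).as_matrix()
  [Previous line repeated 994 more times]
RecursionError: maximum recursion depth exceeded
```

```bash
sed -i 's/q=rot(m);/q=np.array(m["rotation"]);/' h.py
python3 - <<'E'
from h import *
np.set_printoptions(precision=1,suppress=True)
for c in ("top","scene","wrist"):
    im=capture(c);m=camera_model(c);cv2.imwrite(f"pics/{c}0.png",im[:,:,::-1]);print(c,m["eye"])
    for l,z in (("lever_pad",127),("dial_grip",80),("lever_pivot",92),("pump_unit",0)):
        for r in spot_point(c,l)[:2]: print(c,l,round(r["score"],2),np.array(r["xy"]),atz(m,r["xy"],z))
capture("top")
for l in ("tin_a","lid","beaker_1","brass_weight","bench_timer"):
    for r in spot_point("top",l)[:2]: print(l,round(r["score"],2),np.array(r["xy"]),atz(camera_model("top"),r["xy"],0))
s=sense();q=np.array(s["ee_rot"]);print(s["time_s"],s["eef_pos"],R.from_quat(q[[1,2,3,0]]).as_matrix())
E
```

```text
top [ 344.7    2.  1420.2]
top lever_pad 0.6 [312.3 264.2] [431.   31.3 127. ]
top dial_grip 0.84 [369.8 241.8] [ 493.4 -132.    80. ]
top dial_grip 0.46 [176.1 270.7] [425.5 418.6  80. ]
top lever_pivot 0.71 [306.6 227.7] [536.8  45.8  92. ]
top pump_unit 0.62 [337.5 242.6] [502.4 -43.1   0. ]
scene [-570.2  905.2 1158.3]
scene lever_pad 0.56 [323.8 253.2] [434.2  38.2 127. ]
scene dial_grip 0.77 [349.6 238.8] [ 485.7 -133.    80. ]
scene lever_pivot 0.7 [304.1 247.6] [538.7  42.6  92. ]
scene pump_unit 0.83 [331.3 261.3] [501.6 -58.2   0. ]
wrist [ 192.9 -494.2  373.9]
tin_a 0.93 [482.4 224.5] [ 545.7 -479.7    0. ]
tin_a 0.82 [486.8 252.7] [ 460.4 -487.     0. ]
lid 0.66 [459.7 239.2] [ 503.1 -409.     0. ]
beaker_1 0.64 [176.1 268.4] [437.2 443.5   0. ]
brass_weight 0.53 [195.2 262.4] [453.8 386.    0. ]
bench_timer 0.83 [152.  228.4] [560.6 518.6   0. ]
bench_timer 0.5 [460.  238.2] [ 506.1 -410.1    0. ]
1.25 [ 123.2 -510.4  248.3] [[ 1.   0.2  0. ]
 [ 0.2 -1.  -0. ]
 [ 0.   0.  -1. ]]
```

```bash
ls pics
```

```text
scene0.png
top0.png
wrist0.png
```

View pics/scene0.png

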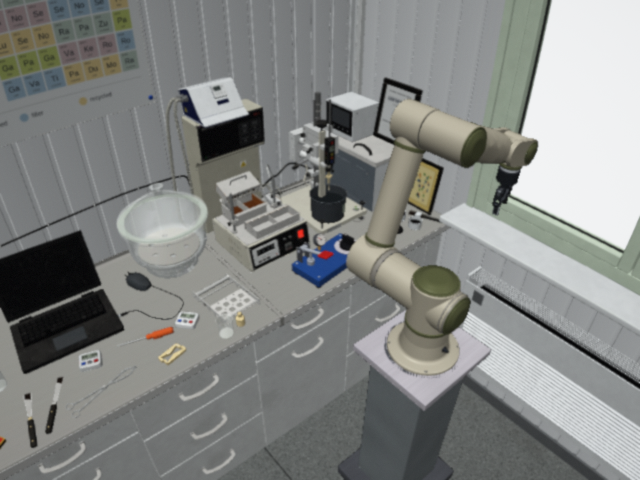

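The scene view confirms the layout: the pump is at about (325,258) with nothing tall in front of it. The top and scene estimates agree to about 1 cm, with yaw around 0.12. I'll move above the unit for a close look.

Call:
{"method": "step_arm", "body": {"commands": "0 39.7 -37.7 0 0 0 0.117;0 39.7 -37.7 0 0 0 0.117;0 39.7 -37.7 0 0 0 0.117;0 39.7 -37.7 0 0 0 0.117;0 39.7 -37.7 0 0 0 0.117;0 39.7 -37.7 0 0 0 0.117;0 39.7 -37.7 0 0 0 0.117;0 39.7 -37.7 0 0 0 0.117;0 39.7 -37.7 0 0 0 0.117;0 39.7 -37.7 0 0 0 0.117;0 39.7 -37.7 0 0 0 0.117;0 39.7 -37.7 0 0 0 0.117;0 39.7 -37.7 0 0 0 0.117;0 39.7 -37.7 0 0 0 0.117;0 39.7 -37.7 0 0 0 0.117;0 39.7 -37.7 0 0 0 0.117;0 39.7 -37.7 0 0 0 0.117;0 39.7 -37.7 0 0 0 0.117", "newtons": 40}}

```text
time_s: 2.75
eef_pos: [420.2, -52.0, 248.4]
ee_rot: [0.0, 0.998, 0.059, -0.0]
force: [-0.0, 0.1, 0.3]
grip_width: 0.002
grip_force: 0.0
```

```bash
cat > look.py <<'E'
from h import *
import sys
np.set_printoptions(precision=3,suppress=True)
s=sense();q=np.array(s["ee_rot"]);M=R.from_quat(q[[1,2,3,0]]).as_matrix()
m=camera_model("wrist");im=capture("wrist");cv2.imwrite(f"pics/{sys.argv[1]}.png",im[:,:,::-1])
print(s["time_s"],np.array(s["eef_pos"]),"toolx yaw",np.arctan2(M[1,0],M[0,0]),"zaxis",M[:,2],s["joints"])
print("eye",m["eye"])
for l,z in (("lever_pad",127),("dial_grip",80),("lever_pivot",92),("pump_unit",0)):
    for r in spot_point("wrist",l)[:2]: print(l,round(r["score"],2),np.array(r["xy"]),atz(m,r["xy"],z))
g=trace("wrist","pump_unit")
if g:
    c=max(cv2.findContours(g[0]["mask"].astype(np.uint8),0,2)[0],key=cv2.contourArea)
    print("unit mask bbox",g[0]["rect"],g[0]["score"])
E
python3 look.py w1
```

```text
2.75 [420.172 -52.02  248.368] toolx yaw 0.11738765858834457 zaxis [ 0. -0. -1.] [-0.401  0.086  1.777 -0.     1.278  1.052]
eye [491.42  -44.199 373.96 ]
lever_pad 0.78 [199.  208.1] [434.494  33.973 127.   ]
dial_grip 0.77 [426.7 144.7] [ 496.068 -129.409   80.   ]
lever_pivot 0.96 [199.   51.7] [539.524  47.611  92.   ]
pump_unit 0.79 [319.4 134. ] [494.906 -43.803   0.   ]
unit mask bbox [319.9, 129.3, 321.7, 221.3] 0.68
```

View pics/w1.png

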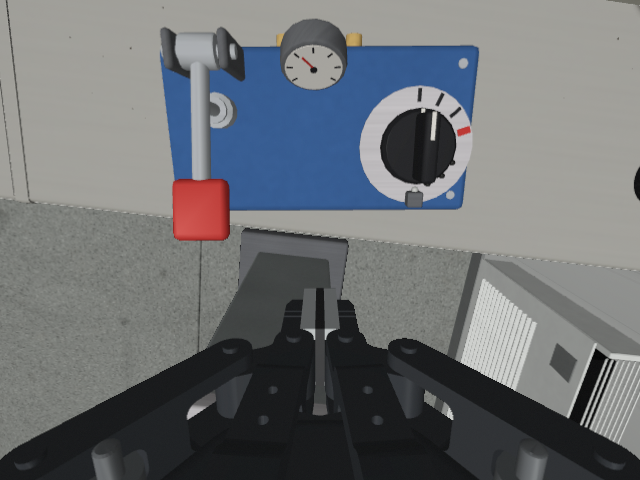

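The wrist view shows the unit aligned with the tool (yaw ≈ 0.12): the red pad centre is at (201,209), the lever is straight up to its pivot at (199,52), and the dial bar is at about (427,145). The pad-to-pivot distance comes out at 106 mm, as expected. I'll press the first stroke now.

Call:
{"method": "step_arm", "body": {"commands": "0 2.4 -8.4 0 0 0 0;0 2.4 -8.4 0 0 0 0;0 2.4 -8.4 0 0 0 0;0 2.4 -8.4 4 0 0 0;0 2.4 -8.4 8.5 0 0 0;0 2.4 -8.4 12 0 0 0;0 2.4 -8.4 15.4 0 0 0;0 2.4 -8.4 15.4 0 0 0;0 2.4 -8.4 15.4 0 0 0;0 2.4 -8.4 15.4 0 0 0"}}

```text
time_s: 3.88
eef_pos: [433.6, 35.4, 94.2]
ee_rot: [-0.0, 0.998, 0.06, -0.001]
force: [-5.9, 0.1, 8.3]
grip_width: -0.001
grip_force: 4.6
```

```bash
python3 look.py w2
```

```text
3.8833 [433.64   35.438  94.239] toolx yaw 0.12011073083977719 zaxis [-0.003  0.    -1.   ] [-0.189  0.324  1.942 -0.     0.878  1.262]
eye [505.194  43.361 219.646]
lever_pivot 0.7 [318.7  21. ] [539.766  47.851  92.   ]
pump_unit 0.6 [463.4 169.7] [496.563 -45.179   0.   ]
unit mask bbox [423.2, 166.3, 432.9, 332.6] 0.58
```

View pics/w2.png

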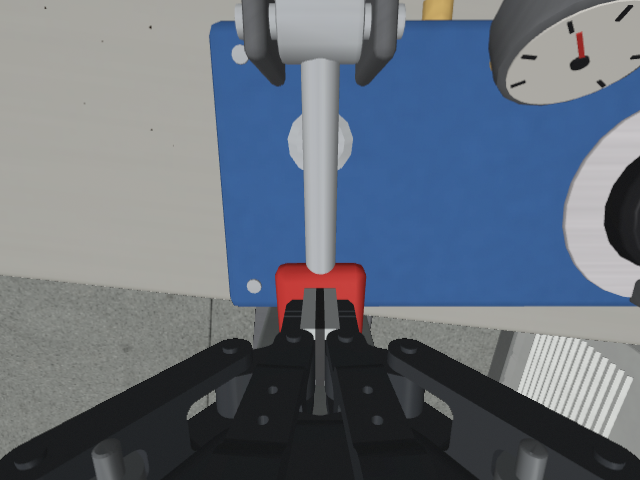

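The tips are centred on the pad at (320,290), and the 8.3 N matches the spring near the bottom. Now I'll let it up and give three more strokes, one of them spare.

Call:
{"method": "step_arm", "body": {"commands": "0 0 0 -4 0 0 0;0 0 0 -7 0 0 0;0 0 0 -7 0 0 0;0 0 0 -7 0 0 0;0 0 0 -7 0 0 0;0 0 0 -7 0 0 0;0 0 0 -3.5 0 0 0;0 0 0 0.1 0 0 0;0 0 0 0.1 0 0 0;0 0 0 0.1 0 0 0;0 0 0 0.1 0 0 0"}}

```text
time_s: 5.1
eef_pos: [435.1, 35.1, 93.3]
ee_rot: [0.0, 0.998, 0.06, 0.001]
force: [1.0, -1.7, 9.3]
grip_width: 0.003
grip_force: 4.5
```

Call:
{"method": "step_arm", "body": {"commands": "0 0 0 -4 0 0 0;0 0 0 -7 0 0 0;0 0 0 -7 0 0 0;0 0 0 -7 0 0 0;0 0 0 -7 0 0 0;0 0 0 -7 0 0 0;0 0 0 -3.5 0 0 0;0 0 0 0.1 0 0 0;0 0 0 0.1 0 0 0;0 0 0 0.1 0 0 0;0 0 0 0.1 0 0 0"}}

```text
time_s: 6.02
eef_pos: [435.3, 35.2, 92.4]
ee_rot: [0.0, 0.998, 0.06, 0.001]
force: [0.7, -0.1, 9.3]
grip_width: 0.003
grip_force: 4.5
```

Call:
{"method": "step_arm", "body": {"commands": "0 0 0 -4 0 0 0;0 0 0 -7 0 0 0;0 0 0 -7 0 0 0;0 0 0 -7 0 0 0;0 0 0 -7 0 0 0;0 0 0 -7 0 0 0;0 0 0 -3.5 0 0 0;0 0 0 0.1 0 0 0;0 0 0 0.1 0 0 0;0 0 0 0.1 0 0 0;0 0 0 0.1 0 0 0"}}

```text
time_s: 6.93
eef_pos: [435.6, 35.2, 91.9]
ee_rot: [0.0, 0.998, 0.06, 0.001]
force: [-0.2, -0.9, 16.5]
grip_width: 0.003
grip_force: 8.0
```

Call:
{"method": "step_arm", "body": {"commands": "0 0 0 -4 0 0 0;0 0 0 -8 0 0 0;0 0 0 -11 0 0 0;0 0 0 -11 0 0 0;0.6 -3 17 -11 0 0 0;0.6 -3 17 -11 0 0 0;0.6 -3 17 -11 0 0 0;0.6 -3 17 -11 0 0 0;0.6 -3 17 -11 0 0 0;0.6 -3 17 -11 0 0 0;0.6 -3 17 -11 0 0 0;0.6 -3 17 -11 0 0 0"}}

```text
time_s: 7.93
eef_pos: [424.8, -135.6, 200.6]
ee_rot: [-0.001, 0.998, 0.06, -0.001]
force: [0.8, -0.3, -0.0]
grip_width: 0.6
grip_force: 0.0
```

```bash
python3 look.py w3; python3 - <<'E'
from h import *
print(sense()["grip_width"])
E
```

```text
7.9333 [ 424.823 -135.594  200.639] toolx yaw 0.12102995757444657 zaxis [-0.001  0.001 -1.   ] [-0.573  0.187  1.792  0.     1.164  0.877]
eye [ 496.169 -127.696  326.138]
lever_pad 0.81 [ 22.5 214.3] [434.019  34.705 127.   ]
dial_grip 0.85 [323.  141.1] [ 493.969 -130.023   80.   ]
lever_pivot 0.58 [27.6 24.3] [537.756  47.67   92.   ]
pump_unit 0.87 [223.8 125. ] [496.159 -43.684   0.   ]
unit mask bbox [196.2, 127.4, 391.9, 254.8] 0.55
0.5976306981943736
```

View pics/w3.png

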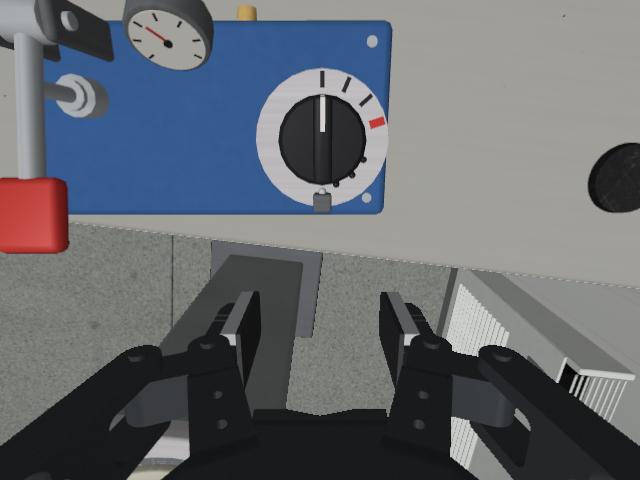

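The dial is at rest at (322,140) with its bar vertical in the image, and the lever is up at the left. It measures (494,−130), which agrees with the unit model. I'll go down over the bar and grip it.

Call:
{"method": "step_arm", "body": {"commands": "0.6 6.9 0.3 0 0 0 0;0.6 6.9 0.3 0 0 0 0;0.6 6.9 0.3 0 0 0 0;0.6 6.9 0.3 4 0 0 0;0.6 6.9 0.3 8 0 0 0;0.6 6.9 0.3 10 0 0 0;0.6 6.9 0.3 11.6 0 0 0;0.6 6.9 0.3 11.6 0 0 0;0.6 6.9 0.3 11.6 0 0 0;0 6.9 0.3 11.6 0 0 0;0 6.9 0.3 11.6 0 0 0;0 6.9 0.3 11.6 0 0 0;0 6.9 0.3 11.6 0 0 0;0 6.9 0.3 11.6 0 0 0;0 6.9 0.3 11.6 0 0 0;0 6.9 0.3 11.6 0 0 0", "newtons": 50}}

```text
time_s: 9.57
eef_pos: [494.0, -129.4, 86.7]
ee_rot: [-0.002, 0.998, 0.06, 0.0]
force: [-1.1, 16.7, 12.7]
grip_width: 0.13
grip_force: 49.6
```

It grips the bar (about 11 mm wide) with a slight side load. I'll ease that off by 1 mm while turning clockwise.

Call:
{"method": "step_arm", "body": {"commands": "0 0 -0.1 -0.15 0 0 0;0 0 -0.1 -0.15 0 0 0.1;0 0 -0.1 -0.15 0 0 0.2;0 0 -0.1 -0.15 0 0 0.3;0 0 -0.1 -0.15 0 0 0.4;0 0 -0.1 -0.15 0 0 0.5;0 0 -0.1 -0.15 0 0 0.6;0 0 -0.1 -0.15 0 0 0.7;0 0 -0.1 -0.15 0 0 0.8;0 0 -0.1 -0.15 0 0 0.9;0 0 -0.1 -0.15 0 0 1.0;0 0 -0.1 -0.15 0 0 1.1;0 0 -0.1 -0.15 0 0 1.2;0 0 -0.1 -0.15 0 0 1.27;0 0 -0.1 -0.15 0 0 1.27;0 0 -0.1 -0.15 0 0 1.27;0 0 -0.1 -0.15 0 0 1.27;0 0 -0.1 -0.15 0 0 1.27;0 0 -0.1 -0.15 0 0 1.27;0 0 -0.1 -0.15 0 0 1.27"}}

```text
time_s: 11.23
eef_pos: [493.5, -129.4, 86.8]
ee_rot: [-0.001, 0.839, -0.544, -0.001]
force: [2.0, 6.6, -3.2]
grip_width: 0.128
grip_force: 51.1
```

```bash
python3 look.py w4 ; python3 - <<'E'
from h import *
m=camera_model("scene");im=capture("scene");a=im[190:310,270:430];cv2.imwrite("pics/s4.png",cv2.resize(a,(800,600),interpolation=2)[:,:,::-1])
s=sense();print(s["force"],s["wrist_torque"],s["grip_force"],s["grip_width"])
E
```

```text
11.2333 [ 493.533 -129.374   86.842] toolx yaw -1.1500379908338108 zaxis [-0.     0.002 -1.   ] [-0.487  0.473  1.732  0.002  0.938  2.232]
eye [ 523.039 -195.443  212.28 ]
dial_grip 0.86 [316.  319.7] [ 494.884 -128.808   80.   ]
unit mask bbox [294.6, 280.9, 327.8, 279.8] 0.66
[ 1.31813361  6.70939508 -3.55610421] [ 1.09504988 -0.20284109  0.06161885] 51.14484786987305 0.12633191540609964
```

View pics/w4.png

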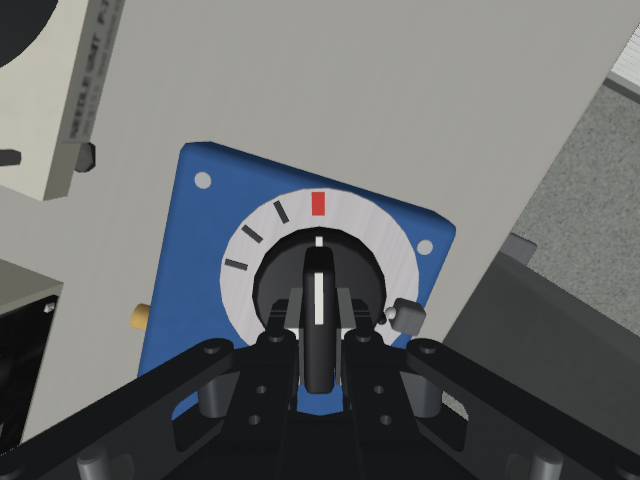

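View pics/s4.png

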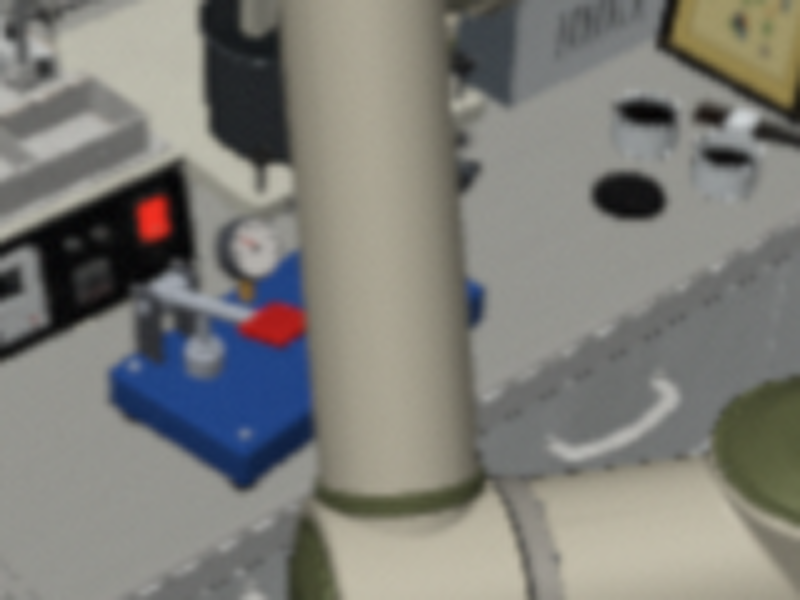

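The wrist view shows the pointer (319,240) lined up with the red mark (318,203) and the bar held between the fingers. The scene crop shows the lever up (pad at (275,325)) and the tins and lid where they were. The dial has been held for over 0.5 s, so I'm handing in.

```bash
python3 -c "
from rig import *
print(finish_job())"
```

```text
the job is handed in; nothing more can be done
None
```

The job is handed in: the pump got four full strokes (one more than the minimum), the dial is held at the red third mark with the lever up, and the bystanders were left alone; the hand-in returned no verdict.

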